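# Test the returned push switches and slide out the heavy one

### The job

One of the three push switches on the table has far too heavy a spring, the other two are good. Press each good key straight down until it clicks and stays down, feeling the force as you press, and give up on the key that does not yield to a light press of about 8 to 10 N; never put more than 20 N on any switch. Leave the two good switches where they stand with their keys clicked down, and slide the heavy one along the table, without lifting or tipping it and without disturbing the bin, mug or carton, all the way into the three-sided reject bay.

Things in the scene. Friction and masses are not known exactly. Their poses are not given: they have to be found in the camera images.
- switch_a: One of three look-alike push switches: round grey plastic housing, 76 mm across and 34 mm high, with a round black key, 40 mm across, standing 12 mm proud in the middle of its top. Loose on the table, about 0.37 kg. Origin: centre of the housing's underside, z up. Which one is heavy cannot be seen, only felt.
- switch_b: One of three look-alike push switches: round grey plastic housing, 76 mm across and 34 mm high, with a round black key, 40 mm across, standing 12 mm proud in the middle of its top. Loose on the table, about 0.37 kg. Origin: centre of the housing's underside, z up. Which one is heavy cannot be seen, only felt.
- switch_c: One of three look-alike push switches: round grey plastic housing, 76 mm across and 34 mm high, with a round black key, 40 mm across, standing 12 mm proud in the middle of its top. Loose on the table, about 0.37 kg. Origin: centre of the housing's underside, z up. Which one is heavy cannot be seen, only felt.
- key_a: Key of switch_a. Origin: centre of its top face, 46 mm above the housing's underside when up. Moves straight down, 8 mm at most. Good: starts to move at 5 to 6.5 N, the force then fades and is gone 5 mm down, where it clicks over and snaps to 8 mm, and stays latched there; let go earlier, it springs up. Heavy: 3 N plus 4.5 N per mm (20 N before 4 mm), never latches, springs back up.
- key_b: Key of switch_b. Origin: centre of its top face, 46 mm above the housing's underside when up. Moves straight down, 8 mm at most. Good: starts to move at 5 to 6.5 N, the force then fades and is gone 5 mm down, where it clicks over and snaps to 8 mm, and stays latched there; let go earlier, it springs up. Heavy: 3 N plus 4.5 N per mm (20 N before 4 mm), never latches, springs back up.
- key_c: Key of switch_c. Origin: centre of its top face, 46 mm above the housing's underside when up. Moves straight down, 8 mm at most. Good: starts to move at 5 to 6.5 N, the force then fades and is gone 5 mm down, where it clicks over and snaps to 8 mm, and stays latched there; let go earlier, it springs up. Heavy: 3 N plus 4.5 N per mm (20 N before 4 mm), never latches, springs back up.
- bay: Reject bay fixed to the table: three grey walls 40 mm high, 6 mm thick, no floor, open at the front; inside 100 mm wide, 95 mm deep. Origin: on the table, midway between the side walls, 40 mm before the back wall's inner face, 55 mm behind the open front (a switch pushed home has its centre within 2 mm of it). x points into the bay, y across, z up.
- bin: Bystander: dark grey stacking bin, 170 x 100 x 75 mm high, loose on the table. Origin: centre of its underside.
- mug: Bystander: white mug, 78 mm across, 92 mm high, handle on its +y side, loose on the table. Origin: centre of its underside.
- carton: Bystander: small cardboard carton 90 x 70 x 55 mm high, loose on the table. Origin: centre of its underside.

How it is judged:
By the outcome, as a careful person would: the job done as asked, in the order asked, and still so for the second after the job is handed in, with the robot touching nothing.
It also fails if it takes over 72 s, if anything falls off the work surface, if the arm or the gripper's body presses on something with over 40 N, if the wrist force passes 120 N, or if a joint passes its speed limit or range.

### The arm

A 7-joint arm with a two-finger parallel gripper is mounted at the origin on the work surface. World frame = base frame: x ahead of the robot, y to its left, z up, the work surface at z = 0. Lengths are in m, angles in rad, forces in N, time in s.
With the tool pointing down it reaches from about 0.375 to 0.925 m from the base axis. Payload 3.1 kg.
Tool frame: the origin (TCP) lies at the very end of the fingers, on their centre line; the grasp point (between the pads) lies 19 mm behind it; z points along the fingers, y is the line along which they close (so a half turn about z gives the same grasp; the last joint's range is limited). The gripper opens to 85 mm and grips with 20 to 120 N. Pads are 22 mm wide; open, the fingers measure 114 mm over their backs; the gripper's body (76 mm by 85 mm) begins 54 mm behind the grasp point. The pads swing forward as they close: fully open they stand 13 mm farther back than shut.
Start: joints at [-1.358, 0.383, 0.044, 1.598, -0.018, 1.161, -0.05], TCP at [0.199, 0.619, 0.231] pointing down, gripper open.
Joint ranges: [-2.61, 2.61], [-0.41, 2.15], [-1.48, 1.57], [0, 2.5], [-1.57, 4.71], [0.05, 1.97], [-2.85, 2.85]. Speed limits (rad/s): [2.79, 2.79, 3.14, 3.14, 3.14, 3.14, 3.14].

### API

Orientations are given as [roll, pitch, yaw] about the fixed x, y, z axes, in that order (R = Rz(yaw) Ry(pitch) Rx(roll)).
In Python, from cell import telemetry, optics, workorder gives the robot as it stands.
- The arm moves only by the tool arm_command, never from a script. Its arguments are lists of equal length, an entry for each row: "translation": the shift along the world's x, y, z in m, a list of three; "yaw": the turn about the world's z in rad; "gripper": the opening, from -1 (shut) to 1 (fully open), so that 0 is half open. In form: {"translation": [[x, y, z], ...], "yaw": [yaw, ...], "gripper": [gripper, ...]}. A call has 1 to 8 rows; each row is the pose to reach, as a shift and turn from the pose commanded when the call began; what a row does not reach only later rows make up. A row lasts 1/8 s, in which the tool goes at most 62.5 mm and 10.7 degrees, less where a joint would pass 70% of its speed; a pose out of reach is approached as far as the arm can. A call with a gripper value outside its range is refused whole. The fingers move at their own pace and stop on an object; "force" is the grip in N (left out, the last holds). Time passes only in rows, so rows that repeat a pose let the fingers close. It gives the time, the measured TCP pose, the force, the opening and the grip force at its end, in the units of the state.
- telemetry.observe(): the state, without advancing time (a new reading comes with each control period).
- optics.get_image(name): name is "scene" or "top" or "wrist"; returns the picture (384x512x3 uint8, blue, green, red); there is no depth.
- optics.camera_info(name): a dict with "fx", "fy", "cx", "cy" (pixels), "distortion" ([k1, k2, p1, p2, k3] as OpenCV has them; the pictures are not rectified), "R" (3x3) and "t" (3): a world point X has camera coordinates R X + t. Camera axes: x right, y down, z forward; pixel columns grow to the right and rows downward; lengths in m; the calibration is good to about 2 mm. A picture is of the moment at which its call begins: read the wrist's pose just before it. camera_info takes no time and is no camera call; for the wrist camera it gives the pose at the moment of the call.
- workorder.sign_off(): hands the job in; it is judged then, once.
The state is a dict: "clock": time; "joint_pos": joint angles; "joint_vel": joint speeds; "tau": joint torques, N m; "tcp_pos": TCP position; "tool_rot": TCP orientation; "force": force on the tool from outside, world axes, zero at the start; "ft_torque": the same for the moment, N m; "gripper_width": finger opening in m; "gripper_force": force on a finger pad.
Only numpy, scipy, OpenCV 4.12 (cv2) and the standard library are available. Lean on these libraries where they do the work, as an engineer would, in place of code of your own. Each camera call takes 0.05 s, during which the arm holds its last target. There are 200 camera calls.

## Working session

There is one attempt and no reset: what is moved stays moved. The work goes in short steps, Python scripts to look and compute and a tool call to move; the robot and the scene stay as the last step left them, time stands still between calls to the robot, and variables do not carry over. Pictures are saved under pics/ and viewed, at most 10 in all, crops included, and the job is handed in when it is done.

Besides the shell and the picture viewer there is one more tool, called after "Request:" as a command line: name --pt "numbers of a row" for each row, then --argument value for the rest. arm_command: Moves the arm, as the interface text tells. Its arguments: {"type":"object","properties":{"translation":{"type":"array","items":{"type":"array","items":{"type":"number"}}},"yaw":{"type":"array","items":{"type":"number"}},"gripper":{"type":"array","items":{"type":"number"}},"force":{"type":"number"}},"required":["translation","yaw","gripper"]}

```bash
ls; mkdir -p pics
python3 - <<'E'
from cell import telemetry, optics
import cv2,numpy as np
s=telemetry.observe(); print(s)
a=optics.get_image("top"); b=optics.get_image("scene")
cv2.imwrite("pics/top0.png",a); cv2.imwrite("pics/scene0.png",b)
for n in("top","scene"): print(n,optics.camera_info(n))
E
```

```text
pics
{'clock': 0.0, 'joint_pos': array([-1.35783067,  0.38384017,  0.04379472,  1.5995905 , -0.01788559,
        1.16117788, -0.04988108]), 'joint_vel': array([-7.12303325e-04, -2.29396400e-04,  1.05631586e-03, -1.84830141e-05,
       -8.27367217e-05,  1.44814064e-03,  1.06674474e-03]), 'tau': array([-1.94394220e-04, -4.33464324e+01,  1.02436524e+00, -2.49514943e+01,
        1.04419122e-02,  1.13843768e-02, -9.36403296e-06]), 'tcp_pos': array([0.19845968, 0.61796988, 0.22987554]), 'tool_rot': array([-3.13897224e+00,  1.39664283e-04,  2.83096775e+00]), 'force': array([ 0.26214588,  0.16345576, -0.20711722]), 'ft_torque': array([ 0.05614878, -0.01523888, -0.03277177]), 'gripper_force': 0.0, 'gripper_width': 0.08556263932445733}
top {'fx': 500.126517715202, 'fy': 500.126517715202, 'cx': 250.2426800200155, 'cy': 202.03210954039446, 'distortion': array([-0.19999742,  0.        ,  0.        ,  0.        ,  0.        ]), 'R': array([[-0.01680254, -0.9996519 ,  0.02034085],
       [-0.99635617,  0.01503886, -0.08395365],
       [ 0.08361852, -0.02167737, -0.99626203]]), 't': array([-0.04615316,  0.60587113,  1.37282678])}
scene {'fx': 453.89675869743695, 'fy': 453.89675869743695, 'cx': 254.5572444454548, 'cy': 189.1542183397581, 'distortion': array([-0.1796264,  0.       ,  0.       ,  0.       ,  0.       ]), 'R': array([[ 0.46027783,  0.88763616,  0.01569622],
       [ 0.48170145, -0.23485355, -0.84427929],
       [-0.74572652,  0.39616393, -0.5356735 ]]), 't': array([-0.22088561, -0.23100989,  1.76487223])}
```

View pics/top0.png

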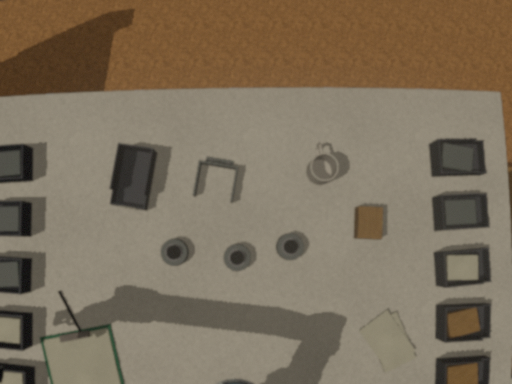

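View pics/scene0.png

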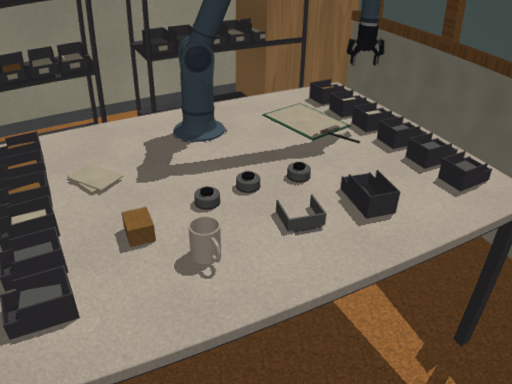

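Top view: three switches with keys at about (174,252), (237,257) and (291,246). The bay is around (217,180), open towards the robot. The bin is at (134,177), the mug at (323,167) and the carton at (370,222). The scene view agrees.

```bash
cat > h.py <<'E'
import cv2,numpy as np
from cell import telemetry, optics
def ray(px,z,info):
    K=np.array([[info['fx'],0,info['cx']],[0,info['fy'],info['cy']],[0,0,1]])
    u=cv2.undistortPoints(np.array(px,float).reshape(-1,1,2),K,np.array(info['distortion'])).reshape(-1,2)
    d=np.c_[u,np.ones(len(u))]@info['R']; c=-info['R'].T@info['t']
    return c+d*((z-c[2])/d[:,2])[:,None]
E
python3 - <<'E'
from h import *
a=cv2.imread("pics/top0.png"); i=optics.camera_info("top"); g=a.max(2)
for c in[(174,252),(237,257),(291,246)]:
    w=g[c[1]-14:c[1]+15,c[0]-14:c[0]+15]; m=(w<48).astype(np.uint8)
    n,l,st,ce=cv2.connectedComponentsWithStats(m)
    for k in range(1,n):
        if st[k,4]>30: p=ce[k]+[c[0]-14,c[1]-14]; print(p,st[k],ray([p],.046,i)[0].round(4))
    print(w[14,::2])
r=a[145:215,185:250]; cv2.imwrite("pics/bay.png",cv2.resize(r,None,fx=9,fy=8,interpolation=cv2.INTER_CUBIC))
E
```

```text
[173.59036145 252.07228916] [ 8  9 12 11 83] [0.4688 0.1573 0.046 ]
[125  91  94  82  48  46  46  45  46  48  57  74  85  80  70]
[119  92  94  95  53  48  51  51  52  49  56  72  85  87  94]
[85 90 96 86 53 53 49 52 52 50 58 80 88 88 98]
```

View pics/bay.png

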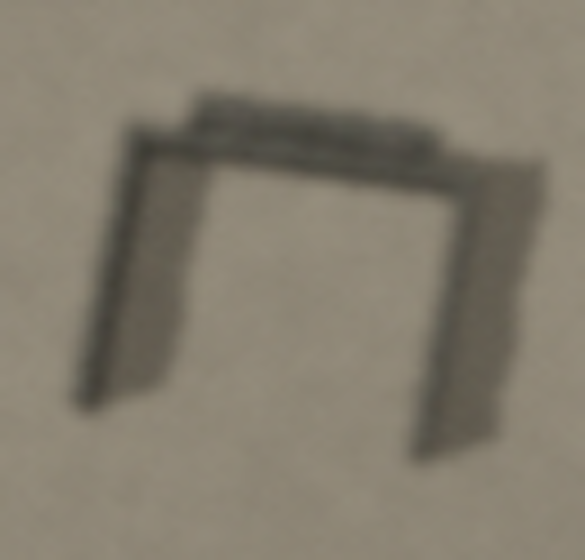

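The crop shows the bay's wall tops: back left (135,135), front left (88,405), front right (425,457), back right (465,185). Shadows fall to the right of each wall.

Run:
```python
from h import *
a=cv2.imread("pics/top0.png"); i=optics.camera_info("top"); g=a.max(2)
print('cam',-i['R'].T@i['t'])
for c in[(174,252),(237,257),(291,246)]:
    w=g[c[1]-14:c[1]+15,c[0]-14:c[0]+15]; m=(w<62).astype(np.uint8)
    n,l,st,ce=cv2.connectedComponentsWithStats(m)
    for k in range(1,n):
        if st[k,4]>30: p=ce[k]+[c[0]-14,c[1]-14]; print(p.round(1),st[k],ray([p],.046,i)[0].round(4))
q=np.array([(135,137),(88,405),(425,457),(465,183)],float); q=q/[9,8]+[185-.45,145-.45]
P=ray(q,.04,i); print(P.round(4))
e=lambda a,b:(np.linalg.norm(P[a]-P[b]).round(4),P[a]-P[b])
print(e(0,3),e(1,2),e(0,1),e(3,2))
for nm,c in dict(bin=(134,177),mug=(323,167),carton=(370,222)).items(): print(nm,ray([c],.06,i)[0].round(3))
```

```text
cam [ 0.48809421 -0.02548943  1.41949908]
[173.5 251.7] [  7   8  14  13 141] [0.4698 0.1574 0.046 ]
[236.9 257.2] [  8   8  13  13 127] [ 0.4525 -0.0164  0.046 ]
[290.7 246.2] [  8   9  13  12 122] [ 0.4799 -0.1646  0.046 ]
[[ 0.719   0.0841  0.04  ]
 [ 0.6253  0.0992  0.04  ]
 [ 0.6056 -0.0044  0.04  ]
 [ 0.7012 -0.018   0.04  ]]
(np.float64(0.1037), array([0.01781969, 0.10215169, 0.        ])) (np.float64(0.1055), array([0.01965361, 0.10361852, 0.        ])) (np.float64(0.095), array([ 0.09375065, -0.01511206,  0.        ])) (np.float64(0.0966), array([ 0.09558457, -0.01364522,  0.        ]))
bin [0.676 0.265 0.06 ]
mug [ 0.696 -0.258  0.06 ]
carton [ 0.542 -0.385  0.06 ]
```

Request:
arm_command --pt "0.03 -0.05 0" --pt "0.06 -0.1 0" --pt "0.09 -0.15 0" --pt "0.12 -0.2 0" --pt "0.15 -0.25 0" --pt "0.18 -0.3 0" --pt "0.21 -0.35 0" --pt "0.24 -0.4 0" --yaw '[0.02,0.04,0.06,0.08,0.1,0.12,0.14,0.144]' --gripper '[-1,-1,-1,-1,-1,-1,-1,-1]' --force 30

```text
clock: 1.1
tcp_pos: [0.4392, 0.217, 0.231]
tool_rot: [3.142, -0.0, 2.975]
force: [1.0, 0.7, 0.1]
gripper_width: 0.0002
gripper_force: 0.0
```

Request:
arm_command --pt "0.016 -0.03 -0.03" --pt "0.032 -0.06 -0.06" --pt "0.032 -0.06 -0.09" --pt "0.032 -0.06 -0.1" --pt "0.032 -0.06 -0.1" --yaw '[0,0,0,0,0]' --gripper '[-1,-1,-1,-1,-1]'

```text
clock: 1.72
tcp_pos: [0.47, 0.1592, 0.1307]
tool_rot: [-3.141, -0.002, 2.976]
force: [-0.9, -1.0, -0.3]
gripper_width: 0.0
gripper_force: 0.0
```

Run:
```python
from h import *
i=optics.camera_info("wrist"); s=telemetry.observe(); a=optics.get_image("wrist"); cv2.imwrite("pics/w1.png",a)
print(s['clock'],s['tcp_pos'],s['tool_rot'],s['force'],s['joint_pos'].round(2),-i['R'].T@i['t'],i['R'].round(3),i['fx'],i['cx'],i['cy'],i['distortion'])
```

```text
1.725 [0.46996424 0.15919807 0.13072083] [-3.14054459e+00 -1.54049383e-03  2.97596643e+00] [-0.85948153 -0.99729129 -0.25163008] [-0.74  0.22  0.37  2.06 -0.11  0.87  1.09] [0.40331229 0.17213817 0.27340147] [[ 0.166  0.986 -0.001]
 [ 0.949 -0.159  0.271]
 [ 0.267 -0.046 -0.963]] 314.79704990290327 256.3931606264509 188.9499089835473 [-0.01923918  0.          0.          0.          0.        ]
```

View pics/w1.png

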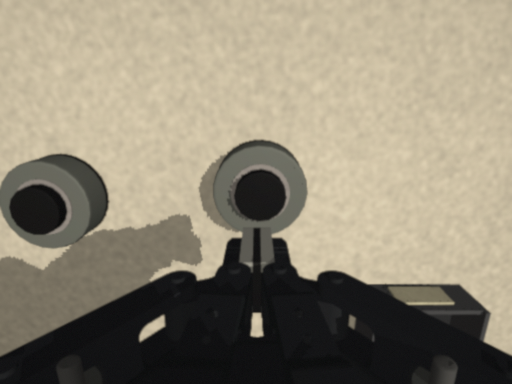

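The wrist view shows the first key at about (260,195) and the next switch's key at about (38,210). The fingers are at the bottom centre.

Run:
```python
from h import *
a=cv2.imread("pics/w1.png"); i=optics.camera_info("wrist"); m=(a.max(2)<40).astype(np.uint8); m[225:]=0
n,l,st,ce=cv2.connectedComponentsWithStats(m)
for k in range(1,n):
    if st[k,4]>300:
        c=max(cv2.findContours((l==k).astype(np.uint8),0,1)[0],key=len); e=cv2.fitEllipse(cv2.convexHull(c)); w=ray(c.reshape(-1,2),.046,i)
        (cx,r)=cv2.minEnclosingCircle((w[:,:2]*1000).astype(np.float32)); print(e,ray([e[0]],.046,i)[0].round(4),cx,r)
```

```text
((259.40618896484375, 194.8604278564453), (49.59242630004883, 49.76820755004883), 77.05827331542969) [0.4725 0.1633 0.046 ] (472.9756164550781, 163.51327514648438) 19.670013427734375
((37.66593551635742, 208.55221557617188), (46.68159103393555, 55.57075119018555), 99.43295288085938) [ 0.4551 -0.0078  0.046 ] (455.85321044921875, -7.979135036468506) 22.226497650146484
```

Request:
arm_command --pt "0.002 0.003 -0.025" --pt "0.002 0.003 -0.05" --pt "0.002 0.003 -0.07" --pt "0.002 0.003 -0.078" --pt "0.002 0.003 -0.08" --pt "0.002 0.003 -0.08" --yaw '[0,0,0,0,0,0]' --gripper '[-1,-1,-1,-1,-1,-1]'

```text
clock: 2.52
tcp_pos: [0.4736, 0.1624, 0.0522]
tool_rot: [3.14, 0.002, 2.975]
force: [0.2, -0.3, -0.0]
gripper_width: 0.0
gripper_force: 0.0
```

Request:
arm_command --pt "0 0 -0.001" --pt "0 0 -0.002" --pt "0 0 -0.003" --pt "0 0 -0.004" --pt "0 0 -0.0045" --pt "0 0 -0.005" --pt "0 0 -0.005" --yaw '[0,0,0,0,0,0,0]' --gripper '[-1,-1,-1,-1,-1,-1,-1]'

```text
clock: 3.4
tcp_pos: [0.4728, 0.1619, 0.0463]
tool_rot: [-3.142, -0.0, 2.975]
force: [-0.1, 0.5, -0.5]
gripper_width: -0.0002
gripper_force: 0.0
```

Request:
arm_command --pt "0 0 -0.0005" --pt "0 0 -0.001" --pt "0 0 -0.0015" --pt "0 0 -0.0015" --yaw '[0,0,0,0]' --gripper '[-1,-1,-1,-1]'

```text
clock: 3.9
tcp_pos: [0.4728, 0.1619, 0.0448]
tool_rot: [3.142, 0.0, 2.975]
force: [-0.9, -0.1, 3.1]
gripper_width: 0.0002
gripper_force: 1.6
```

Request:
arm_command --pt "0 0 -0.0005" --pt "0 0 -0.0005" --yaw '[0,0]' --gripper '[-1,-1]'

```text
clock: 4.15
tcp_pos: [0.4728, 0.1619, 0.0442]
tool_rot: [-3.142, 0.0, 2.975]
force: [-1.1, -0.1, 2.5]
gripper_width: -0.0
gripper_force: 1.2
```

Request:
arm_command --pt "0 0 -0.0005" --pt "0 0 -0.001" --pt "0 0 -0.001" --yaw '[0,0,0]' --gripper '[-1,-1,-1]'

```text
clock: 4.53
tcp_pos: [0.4728, 0.1619, 0.0431]
tool_rot: [-3.142, 0.0, 2.975]
force: [-0.5, 0.1, 0.8]
gripper_width: 0.0001
gripper_force: 0.7
```

Request:
arm_command --pt "0 0 -0.0005" --pt "0 0 -0.001" --pt "0 0 -0.0015" --pt "0 0 -0.002" --pt "0 0 -0.0025" --pt "0 0 -0.0025" --yaw '[0,0,0,0,0,0]' --gripper '[-1,-1,-1,-1,-1,-1]'

```text
clock: 5.28
tcp_pos: [0.4726, 0.1619, 0.0406]
tool_rot: [-3.141, -0.0, 2.975]
force: [-0.4, 0.1, -0.6]
gripper_width: -0.0
gripper_force: 0.0
```

Request:
arm_command --pt "0 0 -0.0005" --pt "0 0 -0.001" --pt "0 0 0.001" --pt "0 0 0.0035" --pt "0 0 0.0035" --yaw '[0,0,0,0,0]' --gripper '[-1,-1,-1,-1,-1]'

```text
clock: 5.9
tcp_pos: [0.4731, 0.162, 0.0446]
tool_rot: [3.141, 0.001, 2.975]
force: [0.2, 0.4, -0.3]
gripper_width: -0.0001
gripper_force: 0.0
```

Request:
arm_command --pt "0 0 0.03" --pt "-0.004 -0.04 0.06" --pt "-0.009 -0.09 0.086" --pt "-0.014 -0.135 0.086" --pt "-0.018 -0.174 0.086" --pt "-0.018 -0.174 0.086" --pt "-0.018 -0.174 0.086" --yaw '[0,0,0,0,0,0,0]' --gripper '[-1,-1,-1,-1,-1,-1,-1]'

```text
clock: 6.78
tcp_pos: [0.4548, -0.0117, 0.1303]
tool_rot: [3.141, 0.0, 2.975]
force: [0.3, 0.6, 0.1]
gripper_width: 0.0002
gripper_force: 0.0
```

```bash
cat > k.py <<'E'
from h import *
import sys
i=optics.camera_info("wrist"); s=telemetry.observe(); a=optics.get_image("wrist"); cv2.imwrite(sys.argv[1],a)
print(s['clock'],s['tcp_pos'].round(4),s['force'].round(1))
m=(a.max(2)<40).astype(np.uint8); m[225:]=0
n,l,st,ce=cv2.connectedComponentsWithStats(m)
for k in range(1,n):
    if st[k,4]>300:
        c=max(cv2.findContours((l==k).astype(np.uint8),0,1)[0],key=len); e=cv2.fitEllipse(cv2.convexHull(c))
        for z in(.046,.038): print(np.round(e[0],1),np.round(e[1],1),z,ray([e[0]],z,i)[0].round(4))
E
python3 k.py pics/w2.png
```

```text
6.775 [ 0.4548 -0.0117  0.1303] [0.3 0.6 0.1]
[478.3 176.4] [43.3 52.1] 0.046 [0.4693 0.1559 0.046 ]
[478.3 176.4] [43.3 52.1] 0.038 [0.4722 0.1614 0.038 ]
[253.6 193.2] [49.7 49.8] 0.046 [ 0.4541 -0.012   0.046 ]
[253.6 193.2] [49.7 49.8] 0.038 [ 0.4564 -0.0125  0.038 ]
```

Request:
arm_command --pt "0 0 -0.025" --pt "0 0 -0.05" --pt "0 0 -0.07" --pt "0 0 -0.079" --pt "0 0 -0.0815" --pt "0 0 -0.083" --pt "0 0 -0.0835" --pt "0 0 -0.0835" --yaw '[0,0,0,0,0,0,0,0]' --gripper '[-1,-1,-1,-1,-1,-1,-1,-1]'

```text
clock: 7.82
tcp_pos: [0.4552, -0.0121, 0.0472]
tool_rot: [3.141, 0.001, 2.975]
force: [0.4, 0.2, 0.3]
gripper_width: 0.0001
gripper_force: 0.0
```

Request:
arm_command --pt "0 0 -0.0005" --pt "0 0 -0.001" --pt "0 0 -0.0015" --pt "0 0 -0.0015" --yaw '[0,0,0,0]' --gripper '[-1,-1,-1,-1]'

```text
clock: 8.32
tcp_pos: [0.455, -0.0121, 0.0456]
tool_rot: [3.141, 0.0, 2.975]
force: [-1.8, 0.1, 4.1]
gripper_width: 0.0003
gripper_force: 2.6
```

Request:
arm_command --pt "0 0 -0.0005" --pt "0 0 -0.0005" --yaw '[0,0]' --gripper '[-1,-1]'

```text
clock: 8.57
tcp_pos: [0.4549, -0.0121, 0.0452]
tool_rot: [3.141, -0.0, 2.975]
force: [-2.6, 0.4, 7.3]
gripper_width: 0.0003
gripper_force: 3.3
```

Request:
arm_command --pt "0 0 -0.0005" --pt "0 0 -0.0005" --yaw '[0,0]' --gripper '[-1,-1]'

```text
clock: 8.82
tcp_pos: [0.455, -0.0121, 0.0449]
tool_rot: [3.141, -0.0, 2.975]
force: [-2.3, 0.0, 8.4]
gripper_width: 0.0
gripper_force: 4.1
```

It does not yield at 8.4 N, so this is the heavy one. Now the third key.

Request:
arm_command --pt "0 0 0.03" --pt "0.007 -0.03 0.06" --pt "0.014 -0.08 0.085" --pt "0.022 -0.125 0.085" --pt "0.027 -0.148 0.085" --pt "0.027 -0.148 0.085" --pt "0.027 -0.148 0.085" --yaw '[0,0,0,0,0,0,0]' --gripper '[-1,-1,-1,-1,-1,-1,-1]'

```text
clock: 9.7
tcp_pos: [0.4813, -0.1588, 0.1287]
tool_rot: [3.141, -0.001, 2.976]
force: [-0.6, 0.3, 0.7]
gripper_width: 0.0002
gripper_force: 0.0
```

```bash
python3 k.py pics/w3.png
```

```text
9.7 [ 0.4813 -0.1588  0.1287] [-0.6  0.3  0.7]
[446.9 127.4] [52.9 61.1] 0.046 [ 0.4547 -0.0154  0.046 ]
[446.9 127.4] [52.9 61.1] 0.038 [ 0.4561 -0.0108  0.038 ]
[252.1 195.9] [49.9 50.2] 0.046 [ 0.4819 -0.1605  0.046 ]
[252.1 195.9] [49.9 50.2] 0.038 [ 0.4843 -0.161   0.038 ]
```

Request:
arm_command --pt "0 -0.001 -0.025" --pt "0 -0.001 -0.05" --pt "0 -0.001 -0.07" --pt "0 -0.001 -0.079" --pt "0 -0.001 -0.081" --pt "0 -0.001 -0.082" --pt "0 -0.001 -0.0825" --pt "0 -0.001 -0.0825" --yaw '[0,0,0,0,0,0,0,0]' --gripper '[-1,-1,-1,-1,-1,-1,-1,-1]'

```text
clock: 10.75
tcp_pos: [0.4822, -0.1612, 0.0473]
tool_rot: [3.141, 0.001, 2.975]
force: [-0.2, 0.3, -0.3]
gripper_width: 0.0
gripper_force: 0.0
```

Request:
arm_command --pt "0 0 -0.0005" --pt "0 0 -0.001" --pt "0 0 -0.0015" --pt "0 0 -0.0015" --yaw '[0,0,0,0]' --gripper '[-1,-1,-1,-1]'

```text
clock: 11.25
tcp_pos: [0.4819, -0.1612, 0.0459]
tool_rot: [3.141, -0.0, 2.975]
force: [-1.2, 0.9, 5.7]
gripper_width: 0.0
gripper_force: 3.0
```

Request:
arm_command --pt "0 0 -0.0005" --pt "0 0 -0.0005" --yaw '[0,0]' --gripper '[-1,-1]'

```text
clock: 11.5
tcp_pos: [0.482, -0.1612, 0.0454]
tool_rot: [3.141, 0.0, 2.975]
force: [-0.7, 0.3, 5.9]
gripper_width: -0.0001
gripper_force: 2.5
```

Request:
arm_command --pt "0 0 -0.0005" --pt "0 0 -0.001" --pt "0 0 -0.001" --yaw '[0,0,0]' --gripper '[-1,-1,-1]'

```text
clock: 11.88
tcp_pos: [0.4819, -0.1612, 0.0438]
tool_rot: [-3.141, 0.0, 2.975]
force: [-0.8, 0.2, 2.2]
gripper_width: 0.0001
gripper_force: 1.4
```

Force fading, so this one is good. Press on to the click.

Request:
arm_command --pt "0 0 -0.0005" --pt "0 0 -0.001" --pt "0 0 -0.0015" --pt "0 0 -0.002" --pt "0 0 -0.0025" --pt "0 0 -0.003" --pt "0 0 -0.0035" --pt "0 0 -0.0035" --yaw '[0,0,0,0,0,0,0,0]' --gripper '[-1,-1,-1,-1,-1,-1,-1,-1]'

```text
clock: 12.88
tcp_pos: [0.4816, -0.1611, 0.0402]
tool_rot: [-3.142, -0.0, 2.975]
force: [-1.0, -0.5, 0.3]
gripper_width: 0.0
gripper_force: 0.0
```

Request:
arm_command --pt "0 0 -0.0005" --pt "0 0 0.001" --pt "0 0 0.0035" --pt "0 0 0.004" --pt "0 0 0.004" --yaw '[0,0,0,0,0]' --gripper '[-1,-1,-1,-1,-1]'

```text
clock: 13.5
tcp_pos: [0.4819, -0.1611, 0.0444]
tool_rot: [3.142, 0.0, 2.975]
force: [0.4, -0.2, -0.5]
gripper_width: 0.0
gripper_force: 0.0
```

Request:
arm_command --pt "0 0 0.06" --pt "0.02 0.02 0.11" --pt "0.06 0.05 0.14" --pt "0.1 0.08 0.17" --pt "0.14 0.11 0.196" --pt "0.18 0.14 0.196" --pt "0.22 0.17 0.196" --pt "0.258 0.191 0.196" --yaw '[0,0,0,0,0,0,0,0]' --gripper '[-1,-1,-1,-1,-1,-1,-1,-1]'

```text
clock: 14.5
tcp_pos: [0.7408, 0.0327, 0.2397]
tool_rot: [3.141, -0.001, 2.977]
force: [-0.4, -0.4, -0.1]
gripper_width: 0.0003
gripper_force: 0.0
```

Request:
arm_command --pt "0 0 0" --pt "0 0 0" --yaw '[0,0]' --gripper '[-1,-1]'

```text
clock: 14.75
tcp_pos: [0.739, 0.0288, 0.2395]
tool_rot: [-3.14, -0.002, 2.974]
force: [-0.3, -0.3, -0.6]
gripper_width: -0.0
gripper_force: 0.0
```

```bash
python3 k.py pics/w4.png
```

```text
14.75 [0.739  0.0288 0.2395] [-0.3 -0.3 -0.6]
[435.8  76.9] [ 43.8 209.2] 0.046 [0.6794 0.225  0.046 ]
[435.8  76.9] [ 43.8 209.2] 0.038 [0.6795 0.2294 0.038 ]
[430.3 155.5] [35.1 60.3] 0.046 [0.7598 0.2175 0.046 ]
[430.3 155.5] [35.1 60.3] 0.038 [0.7619 0.2217 0.038 ]
```

View pics/w4.png

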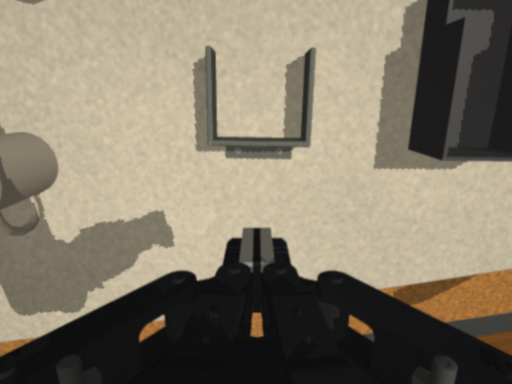

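The bay is square to the image. Its wall tops are at about (208,48) front left, (313,49) front right, (211,143) back left and (309,143) back right. The bin is on the right and the mug on the left.

Run:
```python
from h import *
i=optics.camera_info("wrist"); a=cv2.imread("pics/w4.png")
print(a[60,200:222].max(1),a[60,300:320].max(1),a[132:156,225].max(1),a[40:56,208].max(1))
P=ray([(208,47),(313,48),(211,143),(309,143)],.04,i); print(P.round(4)); d=lambda p,q:np.linalg.norm(P[p]-P[q]).round(4)
print(d(0,1),d(2,3),d(0,2),d(1,3),np.arctan2(*(P[2]-P[0])[[1,0]]),np.arctan2(*(P[3]-P[1])[[1,0]]))
```

```text
[118 119 121 122 117  99  94 100 105 107  97  73  61  60  62 110 182 199
 195 194 193 197] [125 124 121 113  89  56  40  40  43  59  83 101 107 112 125 158 190 199
 202 205] [207 205 203 193 157 101  65  66  85 100 106 103  97  88  94 103 111 116
 121 132 140 142 143 149] [187 193 196 199 190 160 121 106 107 106 107 106 106 105 106 105]
[[ 0.6125  0.0014  0.04  ]
 [ 0.6313  0.1056  0.04  ]
 [ 0.7077 -0.0155  0.04  ]
 [ 0.7257  0.0895  0.04  ]]
0.1058 0.1066 0.0967 0.0957 -0.1759605707121885 -0.16856577567206354
```

Request:
arm_command --pt "-0.045 -0.01 0" --pt "-0.09 -0.02 0" --pt "-0.135 -0.03 0" --pt "-0.18 -0.04 0" --pt "-0.225 -0.05 0" --pt "-0.27 -0.06 -0.02" --pt "-0.31 -0.07 -0.05" --pt "-0.334 -0.075 -0.09" --yaw '[0.1,0.2,0.3,0.4,0.5,0.6,0.7,0.759]' --gripper '[0,0,0,0,0,0,0,0]'

```text
clock: 15.8
tcp_pos: [0.4034, -0.0466, 0.1502]
tool_rot: [3.141, 0.004, -2.551]
force: [0.2, -0.5, -0.5]
gripper_width: 0.043
gripper_force: 0.0
```

Request:
arm_command --pt "0 0 0" --pt "0 0 0" --yaw '[0,0]' --gripper '[0,0]'

```text
clock: 16.05
tcp_pos: [0.4078, -0.0454, 0.152]
tool_rot: [-3.14, 0.004, -2.551]
force: [0.6, -0.5, 0.4]
gripper_width: 0.0429
gripper_force: 0.0
```

Run:
```python
from h import *
print(telemetry.observe()); cv2.imwrite("pics/w5.png",optics.get_image("wrist"))
```

```text
{'clock': 16.05, 'joint_pos': array([-0.45457817,  0.00412944,  0.47186438,  2.24143528, -0.00328506,
        0.89231425,  2.18043457]), 'joint_vel': array([-4.21432688e-03,  8.39048984e-03, -9.22440201e-03, -4.58656116e-02,
        3.24046426e-05, -3.89768149e-03,  4.79505224e-03]), 'tau': array([ 2.18170155e-01, -1.82030958e+01,  2.13057962e-01, -1.97638124e+01,
        2.20921700e-02,  1.33885941e-01, -1.80133189e-03]), 'tcp_pos': array([ 0.40777265, -0.0454386 ,  0.15202106]), 'tool_rot': array([-3.13977215,  0.00381017, -2.5512862 ]), 'force': array([ 0.56538713, -0.48552904,  0.36452653]), 'ft_torque': array([0.00513564, 0.0131749 , 0.01327698]), 'gripper_force': 0.0, 'gripper_width': 0.042883517662635796}
```

View pics/w5.png

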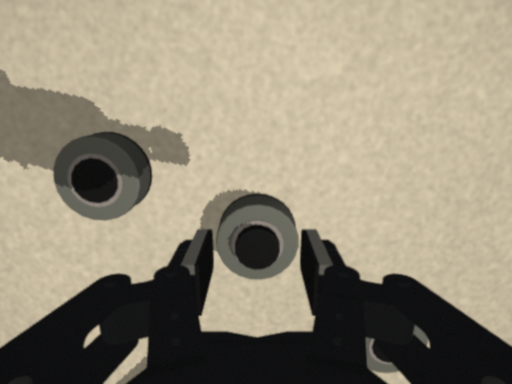

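The switch, key at (257,245), lies centred between the two half-open fingers. Lower behind it.

Request:
arm_command --pt "-0.004 -0.003 -0.04" --pt "-0.004 -0.003 -0.08" --pt "-0.004 -0.003 -0.115" --pt "-0.004 -0.003 -0.135" --pt "-0.004 -0.003 -0.143" --pt "-0.004 -0.003 -0.145" --pt "-0.004 -0.003 -0.145" --yaw '[0,0,0,0,0,0,0]' --gripper '[0,0,0,0,0,0,0]'

```text
clock: 16.98
tcp_pos: [0.4033, -0.0481, 0.0062]
tool_rot: [-3.14, 0.002, -2.549]
force: [0.2, 0.7, -0.4]
gripper_width: 0.0426
gripper_force: 0.0
```

Request:
arm_command --pt "0.004 0.0027 0" --pt "0.01 0.0067 0" --pt "0.018 0.012 0" --pt "0.026 0.0174 0" --pt "0.034 0.0228 0" --pt "0.042 0.0281 0" --pt "0.05 0.0335 0" --pt "0.058 0.0389 0" --yaw '[0,0,0,0,0,0,0,0]' --gripper '[0,0,0,0,0,0,0,0]'

```text
clock: 17.98
tcp_pos: [0.4554, -0.0116, 0.0046]
tool_rot: [3.138, -0.009, -2.552]
force: [-6.7, -4.7, 8.6]
gripper_width: 0.0428
gripper_force: 6.2
```

Request:
arm_command --pt "0.008 0.0054 0" --pt "0.016 0.0107 0" --pt "0.024 0.0161 0" --pt "0.032 0.0214 0" --pt "0.04 0.0268 0" --pt "0.046 0.0308 0" --pt "0.05 0.0335 0" --pt "0.05 0.0335 0" --yaw '[0,0,0,0,0,0,0,0]' --gripper '[0,0,0,0,0,0,0,0]'

```text
clock: 18.98
tcp_pos: [0.5092, 0.0242, 0.0048]
tool_rot: [3.141, -0.002, -2.549]
force: [-2.2, -2.7, 0.3]
gripper_width: 0.0424
gripper_force: 2.8
```

Run:
```python
from h import *
print(telemetry.observe()['tcp_pos']); cv2.imwrite("pics/t6.png",optics.get_image("top")[130:290,130:340].repeat(3,0).repeat(3,1))
```

```text
[0.50916761 0.02422809 0.00479518]
```

View pics/t6.png

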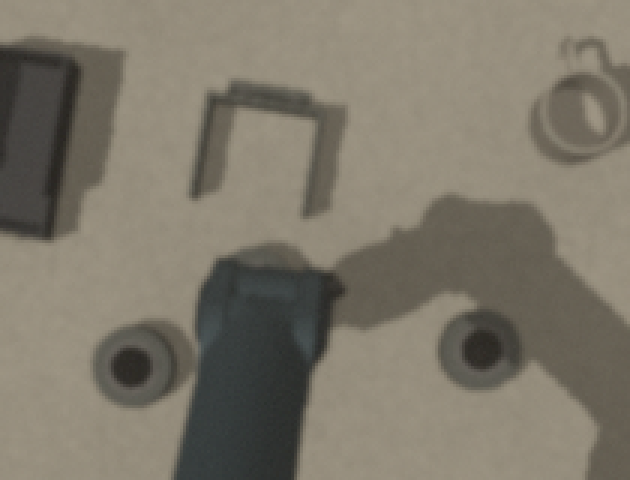

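The top view shows the switch under the hand, its front edge at crop (270,245), in front of the bay. The other two stand where they were, keys down. Finish the first leg slightly higher, then back off.

Request:
arm_command --pt "0.004 0.0027 0.001" --pt "0.01 0.0067 0.003" --pt "0.016 0.0107 0.003" --pt "0.02 0.0134 0.003" --pt "0.02 0.0134 0.003" --yaw '[0,0,0,0,0]' --gripper '[0,0,0,0,0]'

```text
clock: 19.65
tcp_pos: [0.531, 0.0385, 0.0086]
tool_rot: [-3.141, 0.002, -2.549]
force: [-0.7, 0.2, 0.8]
gripper_width: 0.0423
gripper_force: 0.1
```

Request:
arm_command --pt "-0.015 -0.01 0" --pt "-0.035 -0.022 0.02" --pt "-0.036 -0.01 0.06" --pt "-0.04 0.01 0.1" --pt "-0.036 0.025 0.13" --pt "-0.036 0.033 0.13" --pt "-0.036 0.033 0.13" --pt "-0.036 0.033 0.13" --yaw '[0,0,-0.15,-0.3,-0.45,-0.6,-0.76,-0.764]' --gripper '[0,0,0,0,0,0,0,0]'

```text
clock: 20.65
tcp_pos: [0.493, 0.0701, 0.1383]
tool_rot: [3.141, -0.0, 2.971]
force: [0.1, -0.0, 0.0]
gripper_width: 0.0428
gripper_force: 0.0
```

Run:
```python
from h import *
s=telemetry.observe();i=optics.camera_info("wrist");a=optics.get_image("wrist");cv2.imwrite("pics/w7.png",a)
print(s['clock'],s['tcp_pos'],s['tool_rot'])
m=(a.max(2)<40).astype(np.uint8)
n,l,st,ce=cv2.connectedComponentsWithStats(m)
for k in range(1,n):
    if st[k,4]>300: print(st[k],ce[k].round(1),ray([ce[k]],.046,i)[0].round(4))
```

```text
20.65 [0.49297713 0.07007714 0.13826926] [ 3.14101010e+00 -1.38538672e-04  2.97076377e+00]
[ 343  120   49   48 1809] [367.  143.6] [0.471  0.1594 0.046 ]
[    0   230   512   154 42427] [264.4 331.7] [0.6233 0.0563 0.046 ]
[ 240  250   44   44 1574] [261.6 271.7] [0.5634 0.0639 0.046 ]
```

View pics/w7.png

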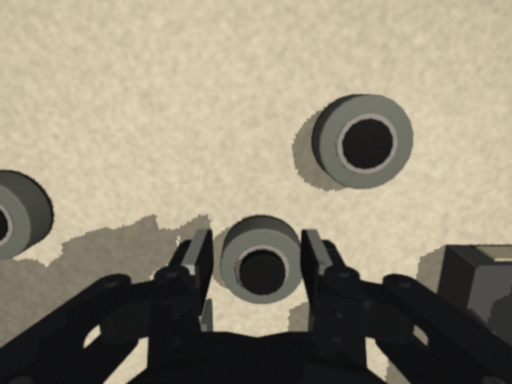

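The switch, key at (262,272), stands on the bay's axis and a few mm right of the finger centre line. Descend and push it in.

Request:
arm_command --pt "0 0.0035 -0.04" --pt "0 0.0035 -0.08" --pt "0 0.0035 -0.11" --pt "0 0.0035 -0.125" --pt "0 0.0035 -0.129" --pt "0 0.0035 -0.129" --yaw '[0,0,0,0,0,0]' --gripper '[0,0,0,0,0,0]'

```text
clock: 21.45
tcp_pos: [0.4945, 0.0741, 0.0099]
tool_rot: [3.141, 0.001, 2.97]
force: [-0.5, 0.0, 0.3]
gripper_width: 0.0426
gripper_force: 0.0
```

Request:
arm_command --pt "0.006 -0.001 0" --pt "0.014 -0.0024 0" --pt "0.022 -0.0038 0" --pt "0.03 -0.0052 0" --pt "0.038 -0.0066 0" --pt "0.046 -0.008 0" --pt "0.054 -0.0094 0" --pt "0.06 -0.0104 0" --yaw '[0,0,0,0,0,0,0,0]' --gripper '[0,0,0,0,0,0,0,0]'

```text
clock: 22.45
tcp_pos: [0.5496, 0.0646, 0.0086]
tool_rot: [-3.142, -0.01, 2.971]
force: [-8.1, 1.2, 7.1]
gripper_width: 0.0431
gripper_force: 5.6
```

Request:
arm_command --pt "0.008 -0.0014 0" --pt "0.016 -0.0028 0" --pt "0.024 -0.0042 0" --pt "0.032 -0.0056 0" --pt "0.04 -0.007 0" --pt "0.048 -0.0084 0" --pt "0.056 -0.0098 0" --pt "0.062 -0.0108 0" --yaw '[0,0,0,0,0,0,0,0]' --gripper '[0,0,0,0,0,0,0,0]'

```text
clock: 23.45
tcp_pos: [0.6125, 0.0536, 0.0086]
tool_rot: [3.142, -0.008, 2.97]
force: [-6.4, 1.0, 5.4]
gripper_width: 0.0426
gripper_force: 5.4
```

Request:
arm_command --pt "0.005 -0.0009 0" --pt "0.009 -0.0016 0" --pt "0.013 -0.0023 0" --pt "0.015 -0.0026 0" --pt "0.016 -0.0028 0" --pt "0.016 -0.0028 0" --yaw '[0,0,0,0,0,0]' --gripper '[0,0,0,0,0,0]'

```text
clock: 24.2
tcp_pos: [0.6283, 0.0509, 0.0087]
tool_rot: [3.142, -0.009, 2.97]
force: [-6.7, 0.5, 7.5]
gripper_width: 0.0425
gripper_force: 5.3
```

Request:
arm_command --pt "0.001 -0.0002 0" --pt "0.002 -0.0003 0" --pt "0.002 -0.0003 0" --yaw '[0,0,0]' --gripper '[0,0,0]'

```text
clock: 24.58
tcp_pos: [0.6297, 0.0507, 0.0087]
tool_rot: [3.141, -0.01, 2.97]
force: [-7.0, 0.8, 6.1]
gripper_width: 0.0428
gripper_force: 5.3
```

Request:
arm_command --pt "0.001 -0.0002 0" --pt "0.002 -0.0003 0" --pt "0.003 -0.0005 0" --pt "0.003 -0.0005 0" --yaw '[0,0,0,0]' --gripper '[0,0,0,0]'

```text
clock: 25.08
tcp_pos: [0.6333, 0.0501, 0.0086]
tool_rot: [3.142, -0.009, 2.97]
force: [-6.9, 1.6, 5.6]
gripper_width: 0.0427
gripper_force: 5.2
```

Request:
arm_command --pt "0.001 -0.0002 0" --pt "0.002 -0.0003 0" --pt "0.002 -0.0003 0" --yaw '[0,0,0]' --gripper '[0,0,0]'

```text
clock: 25.45
tcp_pos: [0.6344, 0.0499, 0.0086]
tool_rot: [3.141, -0.011, 2.97]
force: [-8.0, 0.5, 8.5]
gripper_width: 0.0424
gripper_force: 6.0
```

Request:
arm_command --pt "0.001 -0.0002 0" --pt "0.002 -0.0003 0" --pt "0.002 -0.0003 0" --yaw '[0,0,0]' --gripper '[0,0,0]'

```text
clock: 25.82
tcp_pos: [0.6344, 0.0499, 0.0086]
tool_rot: [3.141, -0.015, 2.97]
force: [-11.9, 1.7, 12.2]
gripper_width: 0.0426
gripper_force: 7.9
```

It has stopped and the force is rising, so it is against the back wall. Back out and look.

Request:
arm_command --pt "-0.004 0.0007 0" --pt "-0.02 0.0034 0" --pt "-0.05 0.0086 0" --pt "-0.08 0.0138 0.01" --pt "-0.1 0.0172 0.06" --pt "-0.1 0.0172 0.12" --pt "-0.1 0.0172 0.16" --pt "-0.1 0.0172 0.16" --yaw '[0,0,0,0,0,0,0,0]' --gripper '[0,0,0,0,0,0,0,0]'

```text
clock: 26.82
tcp_pos: [0.5446, 0.0662, 0.1734]
tool_rot: [3.137, 0.009, 2.969]
force: [0.2, 0.1, 0.0]
gripper_width: 0.043
gripper_force: 0.0
```

Request:
arm_command --pt "0 0.05 0.03" --pt "0 0.1 0.03" --pt "-0.03 0.15 0.03" --pt "-0.05 0.2 0.03" --pt "-0.07 0.25 0.03" --pt "-0.1 0.3 0.03" --pt "-0.13 0.34 0.03" --pt "-0.13 0.34 0.03" --yaw '[0,0,0,0,0,0,0,0]' --gripper '[0,0,0,0,0,0,0,0]'

```text
clock: 27.82
tcp_pos: [0.4055, 0.4111, 0.1971]
tool_rot: [-3.141, -0.004, 2.981]
force: [-0.2, -0.8, -0.2]
gripper_width: 0.0426
gripper_force: 0.0
```

Run:
```python
from h import *
s=telemetry.observe();print(s['clock'],s['tcp_pos'],s['force'])
i=optics.camera_info("top");a=optics.get_image("top");g=a.max(2)
for x0,y0,x1,y1,z in[(160,238,188,266,.038),(203,160,236,200,.046),(276,232,306,260,.038)]:
    m=(g[y0:y1,x0:x1]<58).astype(np.uint8); n,l,st,ce=cv2.connectedComponentsWithStats(m)
    for k in range(1,n):
        if st[k,4]>40: print(st[k],ce[k]+[x0,y0],ray([ce[k]+[x0,y0]],z,i)[0].round(4))
b=optics.get_image("scene")[140:270,120:420]
cv2.imwrite("pics/end.png",np.vstack([cv2.resize(a[130:280,110:400],(600,310)),cv2.resize(b,(600,260))]))
```

```text
27.825 [0.40551128 0.41113354 0.19712732] [-0.21311294 -0.82111955 -0.23015492]
[  6   7  15  13 144] [173.34027778 251.29166667] [0.4708 0.159  0.038 ]
[  7  12  12  12 117] [215.58119658 177.85470085] [0.672  0.0394 0.046 ]
[  9   9  11  11 102] [290.10784314 246.10784314] [ 0.4801 -0.1637  0.038 ]
```

View pics/end.png

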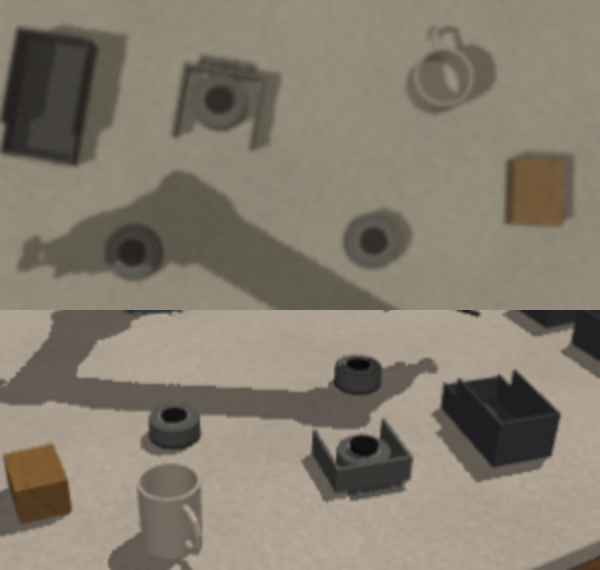

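The heavy switch is home against the bay's back wall: in the top view its key is at (672, 39) mm, and the bay origin measured (669, 39) mm. Both good keys are down, at top-view crop (133,252) and (374,240). The bin, mug and carton have not moved.

```bash
python3 -c "
from cell import workorder; print(workorder.sign_off())"
```

```text
the job is handed in; nothing more can be done
None
```

The two good switches (the outer two) are clicked down where they stood, the heavy middle one is pushed home in the reject bay, nothing else was disturbed, and the job was handed in at about 28 s.

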